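# Set the eccentric of a feed guide and check the gap with a plug gauge

## Task

Set the feed guide for the larger of the two plug gauges: turn the eccentric clockwise by its bar until the bar lies along the scribed line, parallel to the fence. Then stand the larger gauge on the base plate beside the fence at the end nearer the robot, slide it along the fence through the gap, and leave it standing on the plate just past the eccentric. Leave the smaller gauge where it stands.

Things in the scene. Friction and masses are not known exactly. Their poses are not given: they have to be found in the camera images.
- guide: Fixed aluminium base plate 160 mm (x) by 116 mm (y -56 to +60), top 10 mm over the bench; origin on the bench, mid-length. x: sliding direction, away from the robot; y: left, to the steel fence along the left edge (inner face y = +44 mm, top at 32 mm); z up. The eccentric's bolt is at x = 0, y = -14 mm. A gauge fits before or past the eccentric at x = -55 or +55, y = 25 mm.
- eccentric (a joint): Disc of radius 22 mm, 12 mm off its bolt, with a bar 64x12 mm centred over the bolt, 40 to 60 mm above the bench; grip it across the 12 mm. Value in rad, grows clockwise from above, stops at 0 and 2.6, stiff (0.2 N m). At 0 the bar lies along the guide's y, at 1.57 along its x, over the black scribed line. Gap to the fence = 36 - 12 cos(value) mm; starts at 0.1 to 0.5.
- gauge_large_mid (a point): Larger plug gauge, upright and loose on the bench: steel foot disc 32 mm in diameter and 24 mm tall, aluminium stem of 16 mm diameter above it, 100 mm tall in all, 0.15 kg. The point is on its axis, 50 mm above its underside. Grip the stem about 80 mm above the underside, so that the fingertips pass over the eccentric's bar.
- gauge_small_mid (a point): Centre (half-way up) of the smaller plug gauge: the same shape, 100 mm tall with the same stem, but a foot disc of only 22 mm diameter. Not to be moved. The two gauges may stand in either place.
Mind the look-alikes: they are no part of the job. Leave any blue look-alike of the part that bears gauge_large_mid alone.

How it is judged:
On the way, in this order (a step that is already met when the one before it is completed fails the run):
1. the eccentric is set: its bar along the scribed line within about 16 degrees (joint 1.29 to 1.85) (value of joint eccentric between 1.29 and 1.85 rad), for 0.2 s.
2. the larger gauge stands on the base plate before the eccentric, in the channel by the fence (x of gauge_large_mid in the frame of guide between -0.085 and -0.03 m and y of gauge_large_mid in the frame of guide between 0 and 0.04 m and height (world z) of gauge_large_mid below 0.068 m and angle between gauge_large_mid's own z axis and vertical below 0.2 rad), for 0.1 s.
3. the larger gauge is in the gap between eccentric and fence, low on the plate (x of gauge_large_mid in the frame of guide between -0.02 and 0.03 m and y of gauge_large_mid in the frame of guide between 0.01 and 0.04 m and height (world z) of gauge_large_mid below 0.07 m), for 0.05 s.
At the end, for the whole second after the job is handed in: The eccentric's bar lies along the scribed line within 16 degrees (joint 1.29 to 1.85), and the larger gauge stands upright, at rest, on the base plate past the eccentric, its axis 36 to 80 mm beyond the bolt along the guide and at most 44 mm from the fence (all of step 1 and x of gauge_large_mid in the frame of guide between 0.036 and 0.08 m and y of gauge_large_mid in the frame of guide between 0 and 0.04 m and height (world z) of gauge_large_mid between 0.055 and 0.065 m and angle between gauge_large_mid's own z axis and vertical below 0.15 rad and linear speed of gauge_large below 0.02 m/s); the robot touches nothing.
It fails at once if the smaller gauge is moved more than 25 mm (distance of gauge_small_mid from where it was at the start of the episode above 0.025 m).
It also fails if it takes over 53 s, if anything falls off the work surface, if the arm or the gripper's body presses on something with over 40 N, if the wrist force passes 120 N, or if a joint passes its speed limit or range.

## Robot

A 7-joint arm with a two-finger parallel gripper is mounted at the origin on a cart in front of the work surface, level with it; the furniture and walls round the work are solid. World frame = base frame: x ahead of the robot, y to its left, z up, the work surface at z = 0. Lengths are in m, angles in rad, forces in N, time in s.
With the tool pointing down it reaches from about 0.35 to 0.9 m from the base axis. Payload 19.9 kg.
Tool frame: the origin (TCP) lies on the centre line of the jaws, within the pads' length; the fingertips stand 14 mm ahead of it and the grasp point (between the pads) lies 5 mm behind it (robot.nose_length is the distance from the TCP to the fingertips, in m); z points along the fingers, x is the direction in which the jaws open and shut, and the axes are right-handed (so a half turn about z gives the same grasp; the last joint's range is limited). The gripper opens to 94 mm and grips with 3 to 60 N. Pads are 16 mm wide; open, the fingers measure 119 mm over their backs; the gripper's body (75 mm by 177 mm) begins 78 mm behind the grasp point.
Start: joints at [-1.359, 0.417, -0.01, 1.614, 0.005, 1.111, -0.053], TCP at [0.156, 0.605, 0.219] pointing down, gripper open.
Joint ranges: [-2.81, 2.81], [-0.39, 2.02], [-1.27, 1.25], [0.06, 2.57], [-1.19, 4.33], [0.19, 2], [-2.82, 2.82]. Speed limits (rad/s): [1.89, 1.89, 2.39, 2.39, 3.01, 3.01, 3.01].

## Interface

Orientations are given as a unit quaternion [x, y, z, w].
In Python, from workcell import robot, vision, order gives the robot as it stands.
- The arm moves only by the tool move_arm, never from a script. Its argument "deltas" is a list of rows, each a list of 5 numbers: the finger opening in m, from 0 to 0.094, then the shift along the world's x, y, z in m, then the turn about the world's z in rad. In form: [[gripper, tx, ty, tz, roll], ...]. A call has 1 to 10 rows; each row is the pose to reach, as a shift and turn from the pose measured when the call began; what a row does not reach only later rows make up. A row lasts 1/12 s, in which the tool goes at most 41.7 mm and 7.16 degrees, less where a joint would pass 70% of its speed; a pose out of reach is approached as far as the arm can. A call with a gripper value outside its range is refused whole. The fingers move at their own pace and stop on an object; the grip force is fixed at half the most. Time passes only in rows, so rows that repeat a pose let the fingers close. It gives the time, the measured TCP pose, the force and the opening at its end, in the units of the state.
- robot.get_state(): the state, without advancing time (a new reading comes with each control period).
- vision.snapshot(name): name is "side" or "top"; returns a dict with "image" (384x512x3 uint8, red, green, blue), "K" (3x3 intrinsics, pixels), "k1" (the pictures are not rectified: a ray, as slopes to the right and down, at radius r is drawn at 1 + k1 r^2 times it, then the intrinsics apply), "T" (4x4, takes a point from camera to world coordinates). Camera axes: x right, y up, looking along -z (the intrinsics and any distortion apply to the point x, -y, -z); pixel columns grow to the right and rows downward; lengths in m; the calibration is good to about 2 mm. A picture is of the moment at which its call begins. There is no depth.
- order.hand_in(): hands the job in, once; it reports no verdict.
The state is a dict: "t": time; "joint_pos": joint angles; "qvel": joint speeds; "joint_efforts": joint torques, N m; "eef_pos": TCP position; "ee_rot": TCP orientation; "force": force on the tool from outside, world axes, zero at the start; "ft_torque": the same for the moment, N m; "gripper_width": opening from 0.0 (shut) to 1.0 (fully open).
Only numpy, scipy, OpenCV 4.12 (cv2) and the standard library are available. Lean on these libraries where they do the work, as an engineer would, in place of code of your own. Each camera call takes 0.05 s, during which the arm holds its last target.

## Working session

There is one attempt and no reset: what is moved stays moved. The work goes in short steps, Python scripts to look and compute and a tool call to move; the robot and the scene stay as the last step left them, time stands still between calls to the robot, and variables do not carry over. Pictures are saved under pics/ and viewed, and the job is handed in when it is done.

Besides the shell and the picture viewer there is one more tool, called as name(argument=value, ...) on one line, values as JSON. move_arm: Moves the arm, as the interface text tells. Its arguments: {"type":"object","properties":{"deltas":{"type":"array"}},"required":["deltas"]}

```bash
mkdir -p pics; ls; python3 - <<'E'
from workcell import robot, vision, order
import cv2,numpy as np
s=robot.get_state();print(s)
for n in("side","top"):
    d=vision.snapshot(n);cv2.imwrite(f"pics/{n}0.png",d["image"][:,:,::-1]);print(n,d["K"],d["k1"],d["T"])
    np.savez(f"pics/{n}0.npz",**d)
E
```

```text
pics
{'t': 0.0, 'joint_pos': array([-1.359516  ,  0.41797939, -0.01032513,  1.61414398,  0.00469685,
        1.11070723, -0.05296366]), 'qvel': array([-0.00092689,  0.00013347,  0.00026489, -0.00114333,  0.00014933,
       -0.00139159, -0.00113877]), 'joint_efforts': array([ 5.54002531e-05, -8.51274633e+01,  6.38488177e-01, -4.25972843e+01,
       -4.87552118e-02,  1.88575062e-02,  1.01882047e-04]), 'eef_pos': array([0.1562201 , 0.60479953, 0.21883449]), 'ee_rot': array([ 7.90580534e-01,  6.12357781e-01, -4.54608536e-04,  4.02137370e-04]), 'force': array([0.47710883, 0.85948804, 0.19445222]), 'ft_torque': array([0.02387798, 0.0025583 , 0.04204214]), 'gripper_width': 1.0024648466488677}
side [[484.30534229   0.         257.74185706]
 [  0.         484.30534229 194.95033021]
 [  0.           0.           1.        ]] -0.022560432938442322 [[-0.91480502  0.16845775 -0.36708822  0.23341363]
 [-0.40335658 -0.4279858   0.80878404  0.39438328]
 [-0.02086261  0.88794715  0.4594721   0.45248739]
 [ 0.          0.          0.          1.        ]]
top [[467.42198152   0.         258.96943041]
 [  0.         467.42198152 190.61580775]
 [  0.           0.           1.        ]] -0.18362304699198737 [[-0.00132871  0.99886387 -0.0476362   0.52508066]
 [-0.9999982  -0.00126283  0.00141319 -0.31344144]
 [ 0.00135142  0.04763799  0.99886375  0.89759686]
 [ 0.          0.          0.          1.        ]]
```

View pics/side0.png

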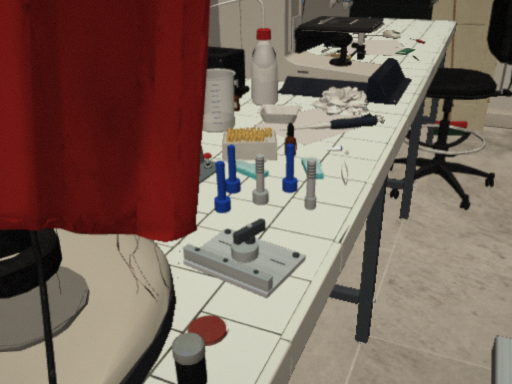

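View pics/top0.png

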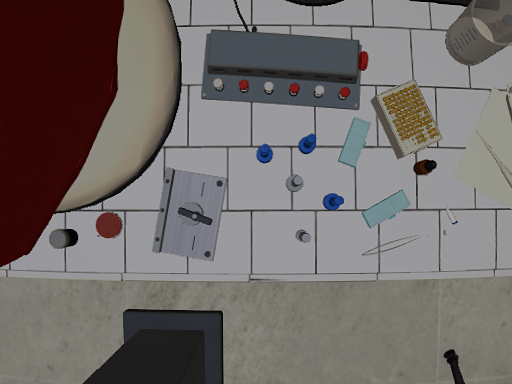

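```bash
cat > h.py <<'E'
import numpy as np,cv2
from workcell import robot,vision,order
def load(n):
    return dict(np.load(n))
def ray(d,uv):
    K,k1,T=d["K"],float(d["k1"]),d["T"]
    uv=np.atleast_2d(np.float64(uv)).reshape(-1,1,2)
    p=cv2.undistortPoints(uv,K,np.array([k1,0,0,0,0.])).reshape(-1,2)
    v=np.c_[p[:,0],-p[:,1],-np.ones(len(p))]@T[:3,:3].T
    return T[:3,3],v
def onz(d,uv,z):
    o,v=ray(d,uv); return o+v*((z-o[2])/v[:,2])[:,None]
def proj(d,P):
    P=np.atleast_2d(P); c=(P-d["T"][:3,3])@d["T"][:3,:3]
    a=np.c_[c[:,0],-c[:,1],-c[:,2]]
    return cv2.projectPoints(a,np.zeros(3),np.zeros(3),d["K"],np.array([float(d["k1"]),0,0,0,0.]))[0].reshape(-1,2)
def tri(d1,u1,d2,u2):
    o1,v1=ray(d1,u1);o2,v2=ray(d2,u2);v1=v1[0];v2=v2[0]
    s=np.linalg.lstsq(np.c_[v1,-v2],o2-o1,rcond=None)[0]
    a=o1+s[0]*v1;b=o2+s[1]*v2
    return (a+b)/2,np.linalg.norm(a-b)
def snap(n,name):
    d=vision.snapshot(n);cv2.imwrite(f"pics/{name}.png",d["image"][:,:,::-1]);np.savez(f"pics/{name}.npz",**d);return d
def crop(d,x0,y0,x1,y1,f,out):
    im=d["image"][y0:y1,x0:x1,::-1]
    cv2.imwrite(f"pics/{out}.png",cv2.resize(im,None,fx=f,fy=f,interpolation=cv2.INTER_CUBIC))
E
python3 - <<'E'
from h import *
t=load("pics/top0.npz");s=load("pics/side0.npz")
crop(t,145,160,245,265,6,"ct_guide")
crop(t,250,130,350,250,5,"ct_g")
crop(s,180,140,330,295,5,"cs")
E
```

```text
(no output)
```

View pics/ct_guide.png

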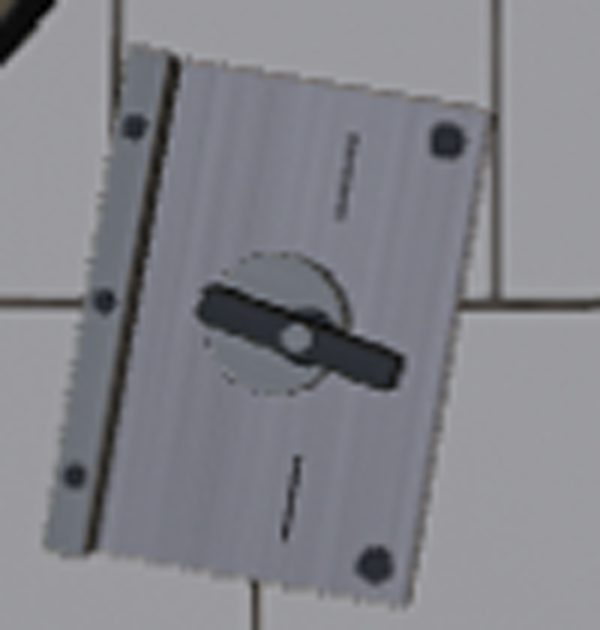

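View pics/ct_g.png

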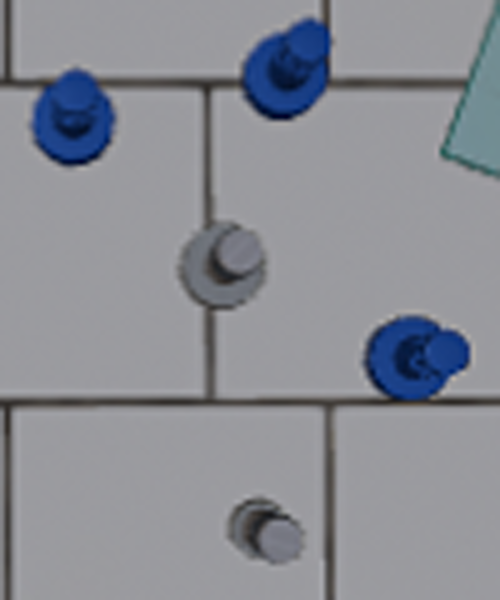

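View pics/cs.png

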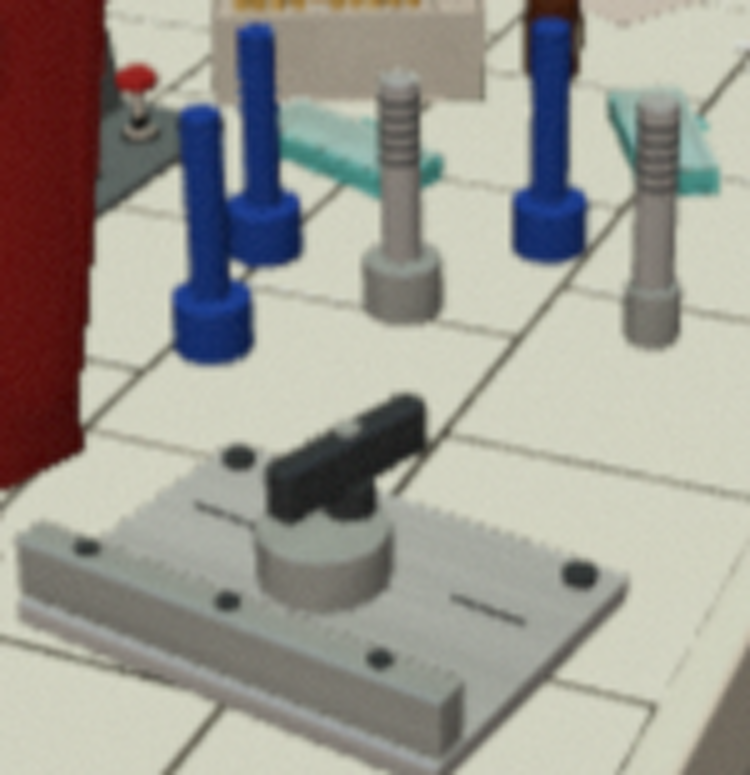

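```bash
python3 - <<'E'
from h import *
np.set_printoptions(precision=4,suppress=True)
t=load("pics/top0.npz");s=load("pics/side0.npz")
c=lambda p,f,x0,y0:[(p[0]+.5)/f-.5+x0,(p[1]+.5)/f-.5+y0]
g=lambda p:c(p,6,145,160)
for n,p,z in [("fence in far",(176,62),.032),("fence in near",(90,552),.032),("fence out far",(132,46),.032),("fence out near",(44,548),.032),("R far",(492,106),.01),("R near",(410,606),.01),("bolt",(296,337),.06),("line f0",(355,135),.01),("line f1",(341,218),.01),("line n0",(297,457),.01),("line n1",(285,540),.01)]:
    print(n,onz(t,g(p),z)[0])
m=t["image"].max(2)[205:228,174:216]; mask=(m<75).astype(np.uint8)
# bar blob
n,l,st,ce=cv2.connectedComponentsWithStats(mask)
i=1+st[1:,4].argmax(); ys,xs=np.where(l==i); pts=np.float32(np.c_[xs+174,ys+205])
print(st[i],ce[i]+[174,205]); r=cv2.minAreaRect(pts);print(r)
b=cv2.boxPoints(r);w=onz(t,b,.06);print(w)
h=lambda p:c(p,5,250,130); q=lambda p:c(p,5,180,140)
# gauges: top centers and foot centers
for n,tt,tf,st_,sf in [("L",(240,250),(222,265),(399,80),(403,262)),("S",(281,538),(258,527),(657,98),(652,295))]:
    print(n,onz(t,h(tt),.1),onz(t,h(tf),.024),onz(s,q(st_),.1),onz(s,q(sf),.024),tri(t,h(tt),s,q(st_)))
print("side bottom of big edge z0",onz(s,[[172,300],[150,370]],0),onz(t,[[180,70],[150,160],[60,210]],0))
E
```

```text
fence in far [ 0.6053 -0.1557  0.032 ]
fence in near [ 0.4528 -0.1293  0.032 ]
fence out far [ 0.6104 -0.1417  0.032 ]
fence out near [ 0.454  -0.1147  0.032 ]
R far [ 0.593 -0.253  0.01 ]
R near [ 0.4345 -0.2271  0.01  ]
bolt [ 0.52   -0.1977  0.06  ]
line f0 [ 0.5838 -0.2094  0.01  ]
line f1 [ 0.5574 -0.205   0.01  ]
line n0 [ 0.4816 -0.1912  0.01  ]
line n1 [ 0.4553 -0.1873  0.01  ]
[  4   0  34  20 244] [194.7951 215.3852]
((196.07762145996094, 212.31898498535156), (35.05882263183594, 15.756773948669434), 23.198591232299805)
[[ 0.5255 -0.1667  0.06  ]
 [ 0.5516 -0.1779  0.06  ]
 [ 0.5268 -0.2362  0.06  ]
 [ 0.5008 -0.2251  0.06  ]]
L [[ 0.5819 -0.3808  0.1   ]] [[ 0.5817 -0.3804  0.024 ]] [[ 0.577  -0.3744  0.1   ]] [[ 0.5763 -0.3731  0.024 ]] (array([ 0.5812, -0.3814,  0.0966]), np.float64(0.0019858113736301412))
S [[ 0.4834 -0.3944  0.1   ]] [[ 0.4836 -0.3935  0.024 ]] [[ 0.4815 -0.3928  0.1   ]] [[ 0.4777 -0.3823  0.024 ]] (array([ 0.4828, -0.3947,  0.099 ]), np.float64(0.001230499764481244))
side bottom of big edge z0 [[ 0.5771 -0.055  -0.    ]
 [ 0.5306  0.0663  0.    ]] [[ 0.8075 -0.1585  0.    ]
 [ 0.6279 -0.1024  0.    ]
 [ 0.5298  0.0812  0.    ]]
```

```bash
python3 - <<'E'
from h import *
t=load("pics/top0.npz");s=load("pics/side0.npz")
crop(t,0,0,200,280,2.1,"big_t");crop(s,0,0,220,384,1.5,"big_s")
a=cv2.imread("pics/big_t.png");b=cv2.imread("pics/big_s.png");H=max(a.shape[0],b.shape[0])
o=np.zeros((H,a.shape[1]+b.shape[1],3),np.uint8);o[:a.shape[0],:a.shape[1]]=a;o[:b.shape[0],a.shape[1]:]=b
cv2.imwrite("pics/big.png",cv2.convertScaleAbs(o,alpha=1.5,beta=20))
E
```

```text
(no output)
```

View pics/big.png

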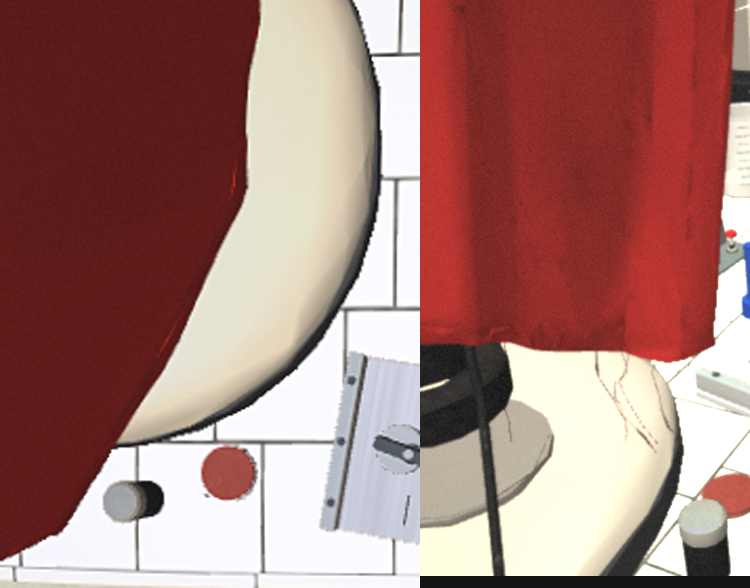

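```bash
python3 - <<'E'
from h import *
np.set_printoptions(precision=3,suppress=True)
t=load("pics/top0.npz");s=load("pics/side0.npz")
for p in [(197,232),(203,100),(208,5),(110,230),(5,225)]:
    print(p)
    o,v=ray(s,p)
    for lam in np.arange(.05,1.0,.1):
        P=o+v[0]*lam; u=proj(t,P)[0]; print("  ",P,u, t["image"][int(u[1]),int(u[0])] if 0<=u[0]<512 and 0<=u[1]<384 else "")
E
```

```text
(197, 232)
   [0.257 0.358 0.426] [-104.312  348.085] 
   [0.304 0.286 0.374] [-127.21   349.603] 
   [0.351 0.213 0.321] [-96.547 327.112] 
   [0.398 0.14  0.269] [-45.342 296.316] 
   [0.444 0.068 0.216] [ 11.613 264.051] [155 156 160]
   [ 0.491 -0.005  0.164] [ 67.707 233.235] [31 29 26]
   [ 0.538 -0.077  0.111] [120.128 205.   ] [153 154 158]
   [ 0.585 -0.15   0.059] [167.869 179.659] [60 63 69]
   [ 0.632 -0.222  0.006] [210.773 157.149] [154 155 159]
   [ 0.679 -0.295 -0.046] [249.073 137.253] [158 159 163]
(203, 100)
   [0.259 0.352 0.438] [-98.878 345.906] 
   [0.309 0.267 0.41 ] [-128.909  350.693] 
   [0.359 0.183 0.382] [-106.403  330.99 ] 
   [0.41  0.098 0.353] [-56.077 298.987] 
   [0.46  0.013 0.325] [  7.431 261.797] [66  6  6]
   [ 0.51  -0.072  0.297] [ 75.467 223.544] [153 153 157]
   [ 0.561 -0.156  0.269] [142.991 186.565] [154 154 159]
   [ 0.611 -0.241  0.24 ] [207.159 152.118] [154 154 159]
   [ 0.662 -0.326  0.212] [266.471 120.813] [154 155 159]
   [ 0.712 -0.41   0.184] [320.247  92.872] [147 148 152]
(208, 5)
   [0.26  0.348 0.447] [-94.332 344.094] 
  
[... 755 characters left out ...]
.646 -0.031  0.116] [ 94.647 142.492] [137 135 125]
   [ 0.709 -0.096  0.064] [139.718 111.939] [141 139 123]
   [ 0.773 -0.162  0.013] [180.263  85.184] [8 7 6]
   [ 0.836 -0.227 -0.039] [216.473  61.838] [72 79 86]
(5, 225)
   [0.275 0.366 0.427] [-108.331  338.049] 
   [0.359 0.309 0.377] [-140.594  313.492] 
   [0.443 0.252 0.326] [-119.438  264.329] 
   [0.526 0.195 0.276] [-77.113 209.738] 
   [0.61  0.138 0.226] [-28.201 157.398] 
   [0.694 0.081 0.175] [ 20.689 110.111] [47  4  3]
   [0.777 0.024 0.125] [66.674 68.575] [46  3  3]
   [ 0.861 -0.033  0.075] [108.659  32.607] [47  6  3]
   [ 0.945 -0.09   0.024] [146.401   1.684] [135 127 110]
   [ 1.029 -0.147 -0.026] [180.054 -24.813]
```

move_arm(deltas=[[0.094,0.005,-0.036,0,0],[0.094,0.011,-0.071,0,0],[0.094,0.016,-0.107,0,0],[0.094,0.022,-0.142,0,0],[0.094,0.028,-0.178,0,0],[0.094,0.033,-0.213,0,0],[0.094,0.038,-0.249,0,0],[0.094,0.044,-0.285,0,0],[0.094,0.06,-0.31,0,0],[0.094,0.08,-0.335,0,0]])

```text
t: 0.93
eef_pos: [0.2358, 0.2682, 0.2189]
ee_rot: [0.79, 0.613, -0.0, 0.0]
force: [1.6, 1.2, -0.7]
gripper_width: 1.001
```

move_arm(deltas=[[0.094,0.027,-0.034,0,0],[0.094,0.052,-0.068,0,0],[0.094,0.065,-0.1,0,0],[0.094,0.075,-0.13,0,0],[0.094,0.085,-0.165,0,0],[0.094,0.095,-0.2,0,0],[0.094,0.1,-0.23,0,0],[0.094,0.105,-0.265,0,0],[0.094,0.11,-0.3,0,0],[0.094,0.115,-0.33,0,0]])

```text
t: 1.77
eef_pos: [0.3505, -0.064, 0.2189]
ee_rot: [0.79, 0.612, -0.0, -0.0]
force: [0.9, 1.0, -0.2]
gripper_width: 1.0
```

```bash
python3 - <<'E'
from h import *
np.set_printoptions(precision=4,suppress=True)
d=snap("top","top1"); s=robot.get_state();print(s["joint_pos"],s["force"])
E
```

```text
[-0.7209 -0.1579  0.7658  2.2348  0.1283  1.0239  1.2864] [-0.6016 -3.247   0.5249]
```

View pics/top1.png

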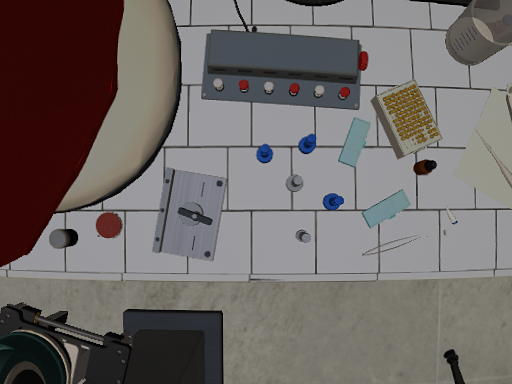

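move_arm(deltas=[[0.094,0.005,-0.03,0,-0.1],[0.094,0.01,-0.06,0,-0.22],[0.094,0.015,-0.085,0,-0.34],[0.094,0.02,-0.105,0,-0.46],[0.094,0.03,-0.12,0,-0.58],[0.094,0.04,-0.126,-0.01,-0.7],[0.094,0.05,-0.126,-0.02,-0.82],[0.094,0.06,-0.126,-0.03,-0.94],[0.094,0.08,-0.128,-0.04,-1.06],[0.094,0.1,-0.13,-0.06,-1.18]])

```text
t: 2.65
eef_pos: [0.4527, -0.1981, 0.1594]
ee_rot: [0.998, 0.065, 0.001, 0.0]
force: [0.5, 1.6, 1.4]
gripper_width: 0.996
```

```bash
python3 - <<'E'
from h import *
np.set_printoptions(precision=4,suppress=True)
t=load("pics/top0.npz")
c=lambda p,f,x0,y0:[(p[0]+.5)/f-.5+x0,(p[1]+.5)/f-.5+y0]
a=onz(t,[c((201,303),6,145,160),c((402,374),6,145,160)],.06);print(a,a.mean(0),np.degrees(np.arctan2(*(a[0]-a[1])[:2][::-1])),np.linalg.norm(a[0]-a[1]))
s=robot.get_state();print(s["joint_pos"],s["eef_pos"],s["ee_rot"]); x,y=s["ee_rot"][:2];print(np.degrees(2*np.arctan2(y,x)))
E
```

```text
[[ 0.5301 -0.1689  0.06  ]
 [ 0.509  -0.2296  0.06  ]] [ 0.5195 -0.1993  0.06  ] 70.76260084608217 0.0642431782357363
[-0.4556  0.3976  0.9857  2.0176 -0.4129  0.9363  0.8746] [ 0.4527 -0.1981  0.1594] [0.9979 0.0645 0.001  0.0004]
7.39750580552856
```

move_arm(deltas=[[0.094,0.015,0,-0.01,-0.1],[0.094,0.03,0,-0.02,-0.2],[0.094,0.045,0,-0.03,-0.3],[0.094,0.06,0,-0.04,-0.4],[0.094,0.067,0,-0.05,-0.464],[0.094,0.067,0,-0.05,-0.464],[0.094,0.067,0,-0.05,-0.464]])

```text
t: 3.23
eef_pos: [0.519, -0.1981, 0.109]
ee_rot: [0.986, -0.166, 0.0, 0.001]
force: [-0.0, -0.2, -0.4]
gripper_width: 0.996
```

```bash
python3 - <<'E'
from h import *
np.set_printoptions(precision=4,suppress=True)
s=robot.get_state();print(s["joint_pos"],s["eef_pos"],s["force"]); x,y=s["ee_rot"][:2];print(np.degrees(2*np.arctan2(y,x)))
t=snap("top","top2");d=snap("side","side2")
crop(t,120,140,260,270,4,"ct2");crop(d,160,130,330,295,4,"cs2")
a=cv2.imread("pics/ct2.png");b=cv2.imread("pics/cs2.png")
cv2.imwrite("pics/c2.png",cv2.resize(np.hstack([cv2.copyMakeBorder(a,0,660-520,0,0,0),b]),None,fx=.62,fy=.62,interpolation=cv2.INTER_AREA))
E
```

```text
[-0.4123  0.6306  0.9683  1.9072 -0.6384  0.9483  0.5285] [ 0.519  -0.1981  0.109 ] [-0.0211 -0.235  -0.3866]
-19.059847664315832
```

View pics/c2.png

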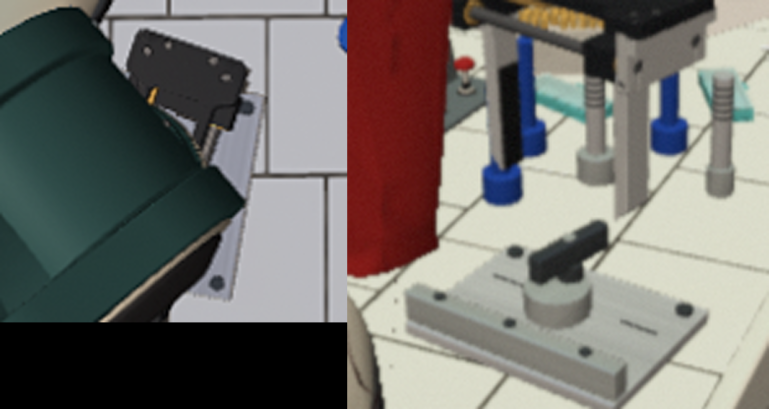

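```bash
python3 - <<'E'
from h import *
np.set_printoptions(precision=4,suppress=True)
t=load("pics/top2.npz");d=load("pics/side2.npz")
a=np.radians(-19.06);j=np.array([np.cos(a),np.sin(a),0]);n=np.array([-j[1],j[0],0]);P=np.array([.519,-.1981,.095])
u=proj(d,[P+sx*j+sy*n for sx in(-.047,-.0595,.047,.0595) for sy in(-.008,.008)]);print(u)
f=np.vstack([t["image"],d["image"]])
im=d["image"].copy()
im=cv2.resize(im[100:300,150:350],None,fx=3,fy=3,interpolation=cv2.INTER_CUBIC)
for p in u:cv2.circle(im,tuple(np.int32(((p-[150,100]+.5)*3-.5))),2,(255,0,255),-1)
cv2.imwrite("pics/cs2b.png",im[:,:,::-1])
E
```

```text
[[274.4957 212.9941]
 [267.3625 217.0455]
 [280.8607 215.7096]
 [273.7436 219.8444]
 [230.6086 194.2679]
 [223.4214 197.7674]
 [225.2544 191.9831]
 [218.0675 195.4179]]
```

View pics/cs2b.png

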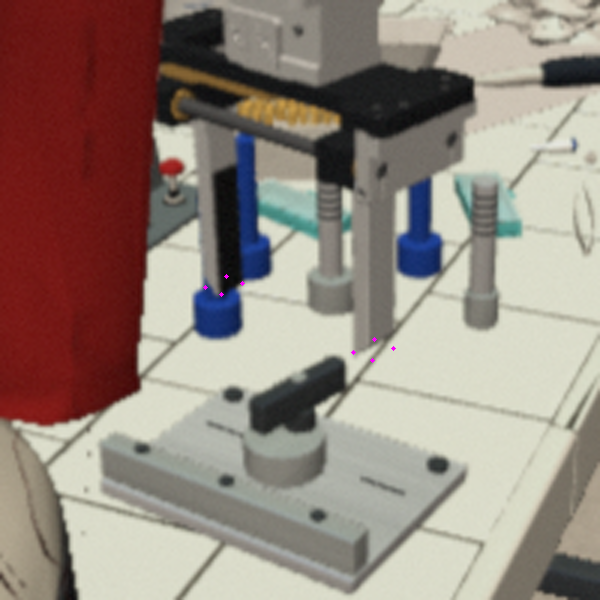

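View pics/top2.png

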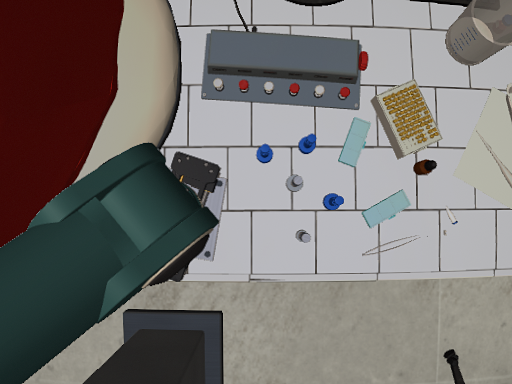

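View pics/side2.png

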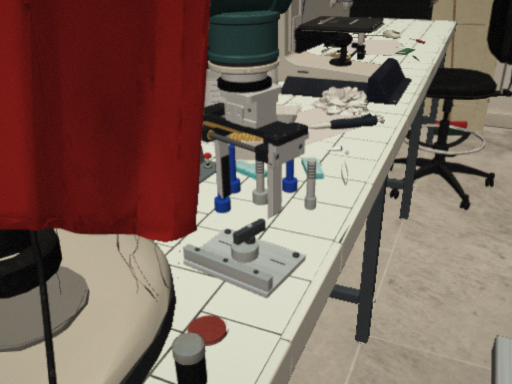

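move_arm(deltas=[[0.06,0.0005,-0.0005,-0.015,0],[0.05,0.0005,-0.0005,-0.03,0],[0.05,0.0005,-0.0005,-0.045,0],[0.05,0.0005,-0.0005,-0.055,0],[0.05,0.0005,-0.0005,-0.056,0],[0.05,0.0005,-0.0005,-0.056,0]])

```text
t: 3.83
eef_pos: [0.5192, -0.1989, 0.0532]
ee_rot: [0.986, -0.166, 0.0, 0.001]
force: [-0.2, -0.4, -0.5]
gripper_width: 0.608
```

```bash
python3 - <<'E'
from h import *
np.set_printoptions(precision=4,suppress=True)
s=robot.get_state();print(s["joint_pos"],s["eef_pos"],s["force"],s["gripper_width"]*94); x,y=s["ee_rot"][:2];print(np.degrees(2*np.arctan2(y,x)))
d=snap("side","side3");print(onz(d,[250,226],.06))
crop(d,170,130,320,295,4,"cs3")
E
```

```text
[-0.3507  0.7034  0.8852  1.933  -0.7216  0.8579  0.5882] [ 0.5192 -0.1989  0.0532] [-0.1545 -0.4387 -0.4828] 57.19035585673241
-19.100081167052767
[[ 0.5155 -0.1949  0.06  ]]
```

View pics/cs3.png

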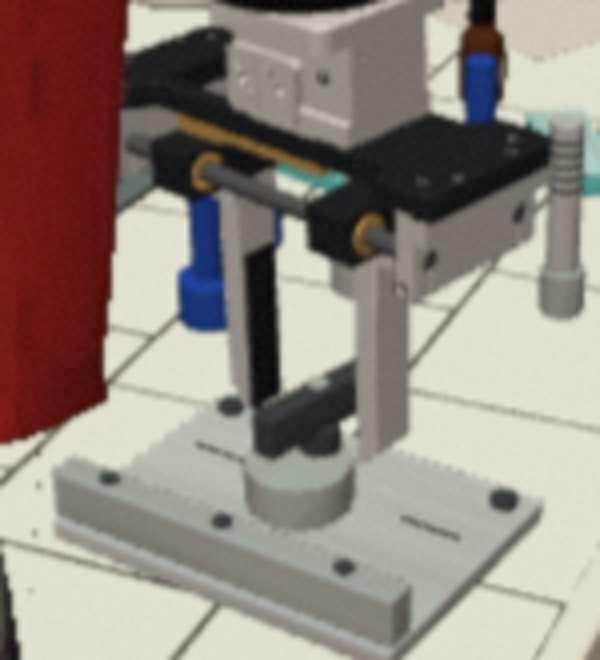

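move_arm(deltas=[[0.0,0,0,0,0],[0.0,0,0,0,0],[0.0,0,0,0,0],[0.0,0,0,0,0],[0.0,0,0,0,0],[0.0,0,0,0,0],[0.0,0,0,0,0]])

```text
t: 4.47
eef_pos: [0.5183, -0.1985, 0.0538]
ee_rot: [0.986, -0.166, -0.001, 0.0]
force: [-8.7, 4.6, 8.9]
gripper_width: 0.167
```

move_arm(deltas=[[0.0,0.0005,0,0,0],[0.0,0.0005,0,0,0],[0.0,0.0005,0,0,0],[0.0,0.0005,0,0,0]])

```text
t: 4.8
eef_pos: [0.5182, -0.1985, 0.0538]
ee_rot: [0.986, -0.166, -0.001, -0.0]
force: [-5.7, 2.1, 6.7]
gripper_width: 0.165
```

```bash
python3 - <<'E'
from h import *
d=snap("side","side4");t=snap("top","top4")
crop(d,200,170,300,285,6,"cs4");crop(t,140,140,240,270,4,"ct4")
E
```

```text
(no output)
```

View pics/cs4.png

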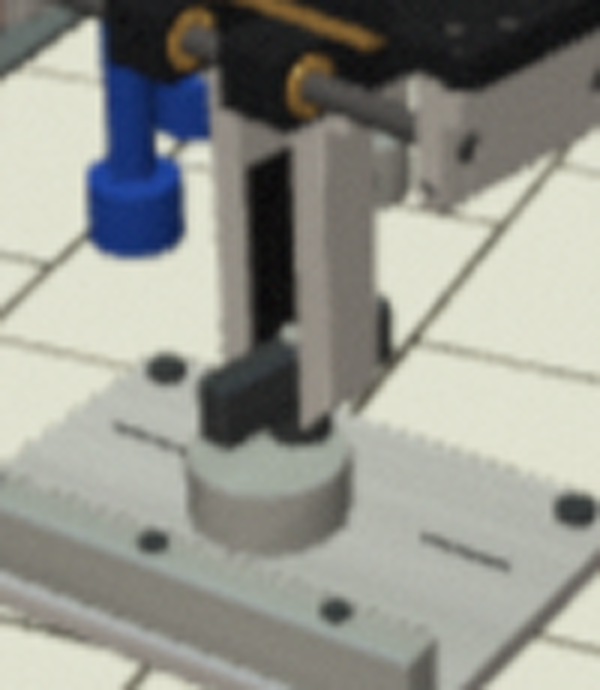

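move_arm(deltas=[[0.03,0.001,0,0,0],[0.03,0.001,0,0,0],[0.03,0.001,0,0.003,0],[0.03,0.001,0,0.006,0],[0.0,0.001,0,0.006,0],[0.0,0.001,0,0.006,0],[0.0,0.001,0,0.006,0],[0.0,0.001,0,0.006,0],[0.0,0.001,0,0.006,0]])

```text
t: 5.65
eef_pos: [0.5183, -0.1981, 0.0598]
ee_rot: [0.986, -0.166, -0.002, -0.001]
force: [-7.0, 4.5, 9.0]
gripper_width: 0.124
```

move_arm(deltas=[[0.0,-0.001,0,0,-0.08],[0.0,-0.001,0,0,-0.16],[0.0,-0.001,0,0,-0.24],[0.0,-0.001,0,0,-0.32],[0.0,-0.001,0,0,-0.4]])

```text
t: 6.07
eef_pos: [0.518, -0.198, 0.0599]
ee_rot: [0.933, -0.36, -0.001, -0.001]
force: [2.6, 0.6, -1.4]
gripper_width: 0.127
```

```bash
python3 - <<'E'
from h import *
np.set_printoptions(precision=4,suppress=True)
s=robot.get_state();print(s["joint_pos"],s["eef_pos"],s["force"],s["ft_torque"],s["gripper_width"]*94); x,y=s["ee_rot"][:2];print(np.degrees(2*np.arctan2(y,x)))
d=snap("side","side5")
crop(d,200,170,300,285,6,"cs5")
E
```

```text
[-0.4103  0.7454  0.9842  1.933  -0.7956  0.9162  0.2457] [ 0.518  -0.198   0.0599] [ 2.6344  0.5506 -1.3918] [-0.0527 -0.6483  0.2089] 11.905594468460393
-42.24104949649657
```

View pics/cs5.png

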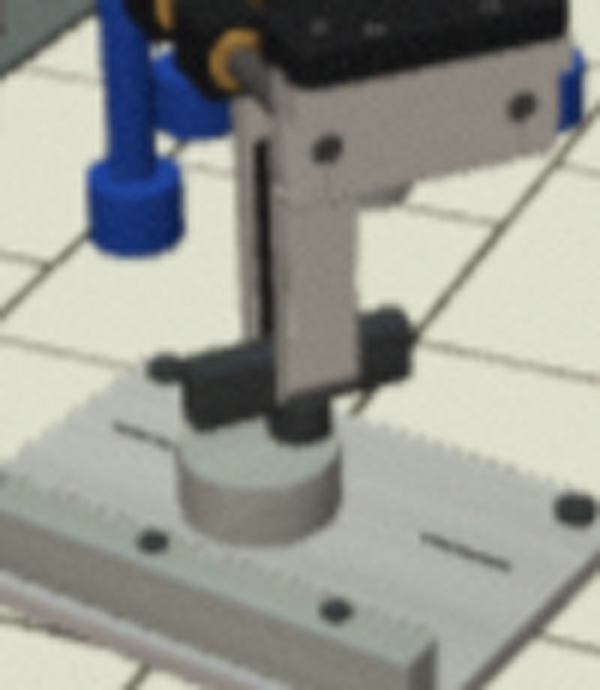

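move_arm(deltas=[[0.0,0,0,0,-0.1],[0.0,0,0,0,-0.2],[0.0,0,0,0,-0.3],[0.0,0,0,0,-0.4],[0.0,0,0,0,-0.5]])

```text
t: 6.53
eef_pos: [0.5179, -0.1978, 0.0598]
ee_rot: [0.812, -0.583, -0.001, -0.001]
force: [-1.6, 1.1, 3.2]
gripper_width: 0.127
```

```bash
python3 - <<'E'
from h import *
np.set_printoptions(precision=4,suppress=True)
s=robot.get_state();print(s["joint_pos"],s["eef_pos"],s["force"],s["ft_torque"],s["gripper_width"]*94); x,y=s["ee_rot"][:2];print(np.degrees(2*np.arctan2(y,x)))
E
```

```text
[-0.4664  0.8174  1.0882  1.9354 -0.8964  0.9797 -0.1846] [ 0.5179 -0.1978  0.0598] [-1.6384  1.0593  3.169 ] [0.4017 0.4246 0.2602] 11.950104867780762
-71.38620539377952
```

move_arm(deltas=[[0.0,0,0,0,-0.1],[0.0,0,0,0,-0.2],[0.0,0,0,0,-0.3],[0.0,0,0,0,-0.4],[0.0,0,0,0,-0.5],[0.0,0,0,0,-0.5]])

```text
t: 7.03
eef_pos: [0.5178, -0.1976, 0.0598]
ee_rot: [-0.641, 0.768, 0.001, 0.002]
force: [-0.4, 4.1, 7.0]
gripper_width: 0.124
```

```bash
python3 - <<'E'
from h import *
np.set_printoptions(precision=4,suppress=True)
s=robot.get_state();print(s["joint_pos"],s["eef_pos"],s["force"],s["ft_torque"],s["gripper_width"]*94); x,y=s["ee_rot"][:2];print(np.degrees(2*np.arctan2(y,x)))
d=snap("side","side6");t=snap("top","top6")
crop(d,200,170,300,285,6,"cs6")
E
```

```text
[-0.5059  0.885   1.1712  1.9377 -0.9781  1.0407 -0.6287] [ 0.5178 -0.1976  0.0598] [-0.3879  4.0915  7.0144] [0.8464 0.4215 0.093 ] 11.613455775011841
259.711219896704
```

View pics/cs6.png

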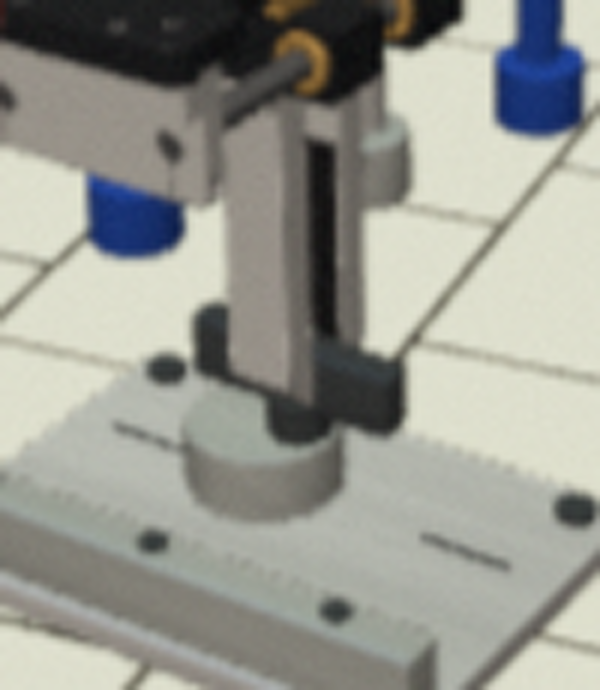

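View pics/top6.png

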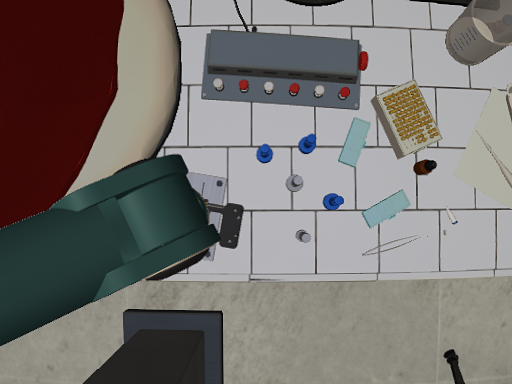

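move_arm(deltas=[[0.04,0,0,0,0],[0.04,0,0,0,0],[0.04,0,0,0,0],[0.04,0,0,0,0],[0.04,0,0,0.02,0],[0.04,0,0,0.05,0],[0.04,0,0,0.08,0.05],[0.04,0,-0.01,0.11,0.15],[0.04,0,-0.03,0.12,0.25],[0.04,0,-0.05,0.12,0.35]])

```text
t: 7.97
eef_pos: [0.519, -0.2483, 0.1826]
ee_rot: [0.769, -0.639, 0.0, -0.002]
force: [-0.3, -0.0, -0.4]
gripper_width: 0.429
```

move_arm(deltas=[[0.04,0.005,-0.02,0,0.1],[0.04,0.01,-0.04,0,0.22],[0.04,0.018,-0.06,0,0.34],[0.04,0.026,-0.08,0,0.46],[0.04,0.034,-0.095,0,0.58],[0.04,0.042,-0.11,0,0.7],[0.04,0.05,-0.12,0,0.82],[0.04,0.06,-0.132,-0.01,0.94],[0.04,0.062,-0.132,-0.02,1.06],[0.04,0.062,-0.132,-0.02,1.18]])

```text
t: 8.8
eef_pos: [0.5805, -0.3806, 0.1603]
ee_rot: [0.995, -0.101, -0.002, -0.002]
force: [-0.3, -0.0, -0.6]
gripper_width: 0.427
```

```bash
python3 - <<'E'
from h import *
np.set_printoptions(precision=4,suppress=True)
s=robot.get_state();print(s["joint_pos"],s["eef_pos"],s["force"],s["gripper_width"]*94); x,y=s["ee_rot"][:2];print(np.degrees(2*np.arctan2(y,x)))
d=snap("side","side7");t=snap("top","top7")
crop(d,170,110,330,295,4,"cs7")
E
```

```text
[ 0.0502  0.7219  0.7716  1.4892 -0.53    1.1539  0.7153] [ 0.5805 -0.3806  0.1603] [-0.3104 -0.0069 -0.56  ] 40.157967662242406
-11.559569475601311
```

View pics/cs7.png

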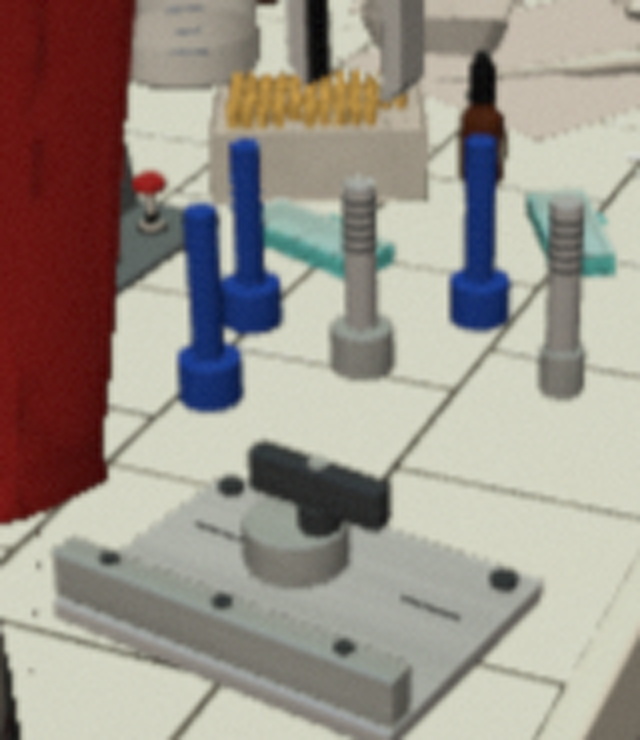

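View pics/top7.png

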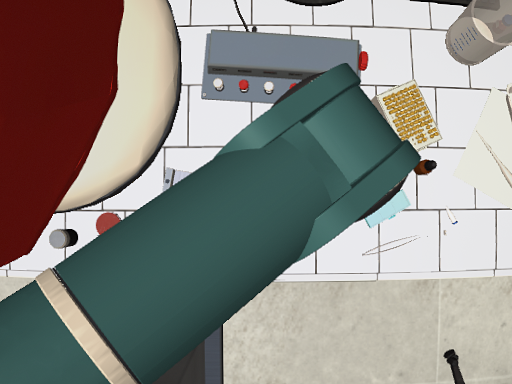

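move_arm(deltas=[[0.04,-0.001,0.001,-0.015,0.0],[0.04,-0.001,0.001,-0.035,0.0],[0.04,-0.001,0.001,-0.055,0.0],[0.04,-0.001,0.001,-0.075,0.0],[0.04,-0.001,0.001,-0.085,0.0],[0.04,-0.001,0.001,-0.085,0.0]])

```text
t: 9.4
eef_pos: [0.5788, -0.3789, 0.0754]
ee_rot: [0.995, -0.104, -0.003, -0.003]
force: [0.9, 0.2, -0.5]
gripper_width: 0.429
```

```bash
python3 - <<'E'
from h import *
np.set_printoptions(precision=4,suppress=True)
s=robot.get_state();print(s["joint_pos"],s["eef_pos"],s["force"],s["gripper_width"]*94); x,y=s["ee_rot"][:2];print(np.degrees(2*np.arctan2(y,x)))
d=snap("side","side8")
crop(d,210,90,330,220,5,"cs8")
E
```

```text
[ 0.0766  0.8079  0.7172  1.5477 -0.5937  1.0214  0.7539] [ 0.5788 -0.3789  0.0754] [ 0.9495  0.1847 -0.4963] 40.31485882887831
-11.909640532134864
```

View pics/cs8.png

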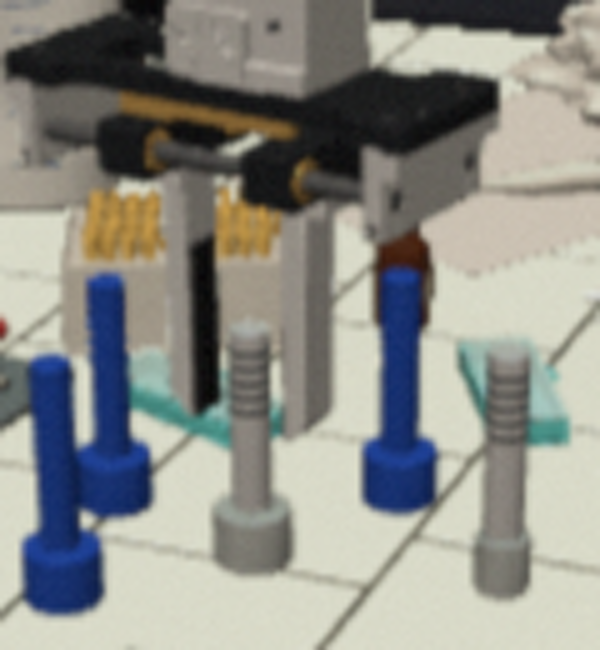

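move_arm(deltas=[[0.0,0,0,0,0],[0.0,0,0,0,0],[0.0,0,0,0,0],[0.0,0,0,0,0],[0.0,0,0,0,0],[0.0,0,0,0,0],[0.0,0,0,0,0]])

```text
t: 10.03
eef_pos: [0.5796, -0.3797, 0.0776]
ee_rot: [0.995, -0.103, -0.001, -0.002]
force: [-0.8, 0.5, 6.6]
gripper_width: 0.162
```

move_arm(deltas=[[0.0,0,0,0.01,0],[0.0,0,0,0.03,0],[0.0,0,0,0.06,0],[0.0,0,0,0.09,0],[0.0,-0.01,0.02,0.095,0.01],[0.0,-0.025,0.05,0.095,0.02],[0.0,-0.039,0.08,0.095,0.03],[0.0,-0.053,0.11,0.095,0.035],[0.0,-0.067,0.14,0.095,0.035],[0.0,-0.08,0.17,0.095,0.035]])

```text
t: 10.87
eef_pos: [0.4985, -0.2084, 0.173]
ee_rot: [0.996, -0.086, -0.001, -0.003]
force: [1.4, 0.5, -1.0]
gripper_width: 0.164
```

move_arm(deltas=[[0.0,-0.012,0.022,0,0],[0.0,-0.022,0.045,0,0],[0.0,-0.028,0.059,0,0],[0.0,-0.028,0.059,0,0],[0.0,-0.028,0.059,0,0]])

```text
t: 11.28
eef_pos: [0.4706, -0.1488, 0.1736]
ee_rot: [0.996, -0.086, -0.001, -0.003]
force: [-0.1, 0.6, -1.6]
gripper_width: 0.166
```

```bash
python3 - <<'E'
from h import *
np.set_printoptions(precision=4,suppress=True)
s=robot.get_state();print(s["joint_pos"],s["eef_pos"],s["force"],s["gripper_width"]*94); x,y=s["ee_rot"][:2];print(np.degrees(2*np.arctan2(y,x)))
d=snap("side","side9");t=snap("top","top9")
crop(d,170,110,330,295,4,"cs9")
E
```

```text
[-0.5038  0.3403  0.9017  2.0007 -0.333   0.9553  0.3958] [ 0.4706 -0.1488  0.1736] [-0.1241  0.578  -1.5502] 15.564493527067182
-9.812552487678706
```

View pics/cs9.png

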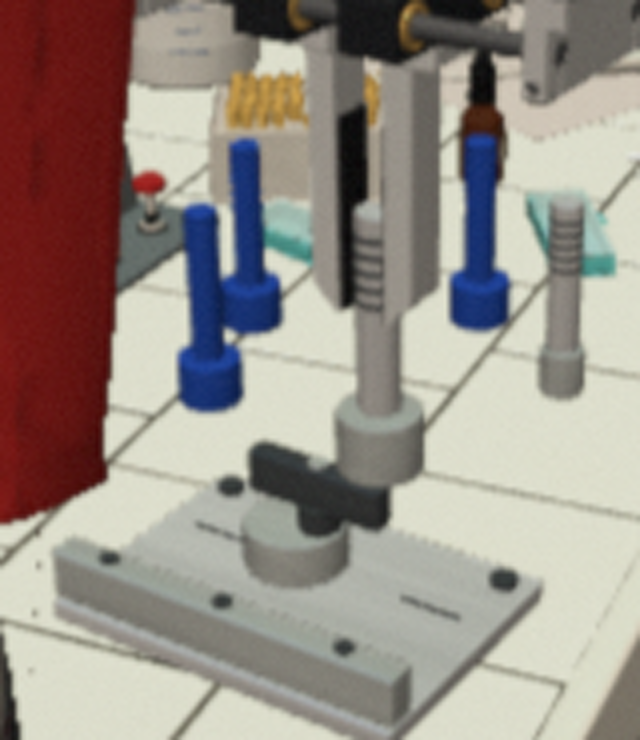

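View pics/top9.png

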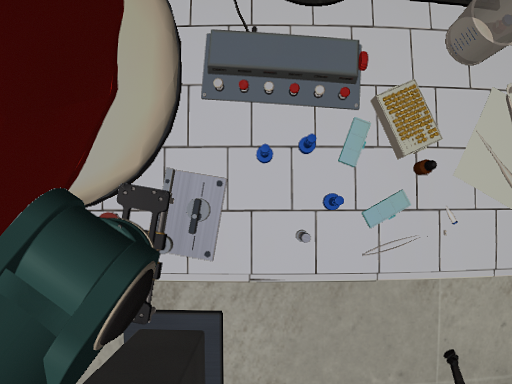

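```bash
python3 - <<'E'
from h import *
np.set_printoptions(precision=4,suppress=True)
t=load("pics/top9.npz");d=load("pics/side9.npz")
def dr(dd,x0,y0,x1,y1,f,out,pts):
    im=cv2.resize(dd["image"][y0:y1,x0:x1],None,fx=f,fy=f,interpolation=cv2.INTER_CUBIC)
    for p in pts: cv2.circle(im,tuple(np.int32((p-[x0,y0]+.5)*f-.5)),1,(255,0,255),-1)
    return im
an=np.linspace(0,2*np.pi,40)
C=np.array([.4706,-.1488]);ring=lambda c,r,z:np.c_[c[0]+r*np.cos(an),c[1]+r*np.sin(an),z+0*an]
pt=proj(t,np.vstack([ring(C+[.0018,-.0006],.016,.12)]))
ps=proj(d,np.vstack([ring(C+[-.0025,.0028],.016,.096),ring(C+[-.0025,.0028],.016,.12)]))
a=dr(t,130,170,230,270,4,"",pt);b=dr(d,230,180,330,280,4,"",ps)
cv2.imwrite("pics/o9.png",np.hstack([a,b])[:,:,::-1])
# bar angle and position of bar in top
m=(t["image"].max(2)[192:232,186:215]<75).astype(np.uint8)
n,l,st,ce=cv2.connectedComponentsWithStats(m);i=1+st[1:,4].argmax();ys,xs=np.where(l==i);print(st[i]);r=cv2.minAreaRect(np.float32(np.c_[xs+186,ys+192]));b=cv2.boxPoints(r);w=onz(t,b,.06);print(w,w.mean(0))
for k in range(2):
    v=w[k+1]-w[k];print(np.degrees(np.arctan2(v[1],v[0])),np.linalg.norm(v))
E
```

```text
[  3   7  13  33 227]
[[ 0.4928 -0.1877  0.06  ]
 [ 0.5516 -0.1974  0.06  ]
 [ 0.5489 -0.2138  0.06  ]
 [ 0.4901 -0.2041  0.06  ]] [ 0.5208 -0.2008  0.06  ]
-9.377095302695471 0.05967523525295596
-99.42804436517949 0.016662206844235358
```

View pics/o9.png

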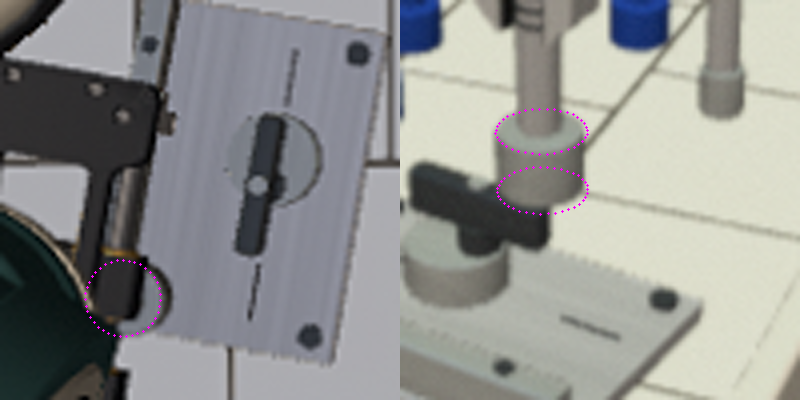

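move_arm(deltas=[[0.0,-0.0005,-0.003,-0.01,0],[0.0,-0.0005,-0.003,-0.03,0],[0.0,-0.0005,-0.003,-0.05,0],[0.0,-0.0005,-0.003,-0.065,0],[0.0,-0.0005,-0.003,-0.075,0],[0.0,-0.0005,-0.003,-0.08,0],[0.0,-0.0005,-0.003,-0.083,0],[0.0,-0.0005,-0.003,-0.085,0],[0.0,-0.0005,-0.003,-0.085,0]])

```text
t: 12.13
eef_pos: [0.4705, -0.1534, 0.0886]
ee_rot: [0.996, -0.087, -0.001, -0.002]
force: [0.8, -0.5, -1.8]
gripper_width: 0.168
```

```bash
python3 - <<'E'
from h import *
np.set_printoptions(precision=4,suppress=True)
s=robot.get_state();print(s["joint_pos"],s["eef_pos"],s["force"],s["gripper_width"]*94); x,y=s["ee_rot"][:2];print(np.degrees(2*np.arctan2(y,x)))
d=snap("side","side10");t=snap("top","top10")
crop(d,190,150,320,295,5,"cs10")
E
```

```text
[-0.3848  0.481   0.7902  2.0605 -0.4858  0.7935  0.5276] [ 0.4705 -0.1534  0.0886] [ 0.8252 -0.5476 -1.8259] 15.818539247269763
-9.931789752446717
```

View pics/cs10.png

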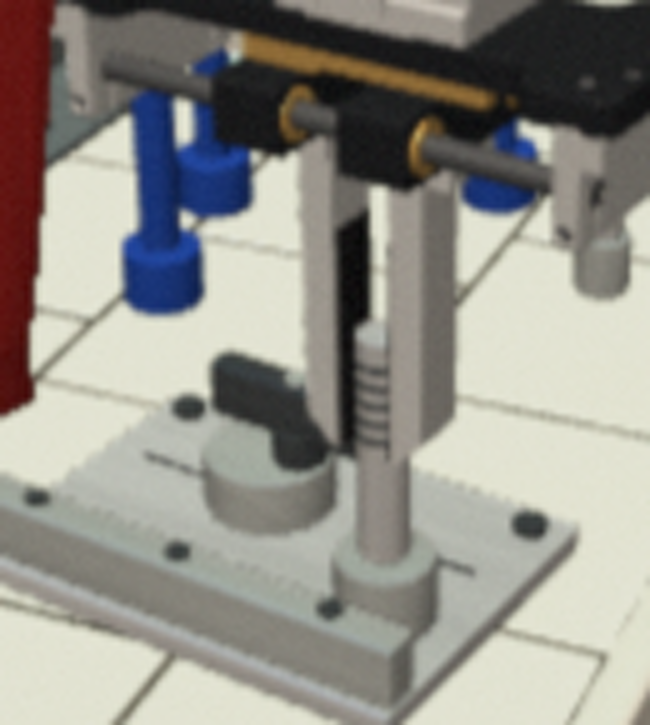

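move_arm(deltas=[[0.0,0,0,-0.001,0],[0.0,0,0,-0.002,0],[0.0,0,0,-0.002,0],[0.0,0,0,-0.002,0]])

```text
t: 12.57
eef_pos: [0.4712, -0.1532, 0.0875]
ee_rot: [0.996, -0.086, 0.0, -0.003]
force: [-0.2, 1.3, 7.2]
gripper_width: 0.166
```

move_arm(deltas=[[0.0,0.0,0.0,0.001,0],[0.0,0.0005,0.003,0.001,0],[0.0,0.0008,0.005,0.001,0],[0.0,0.001,0.006,0.001,0],[0.0,0.001,0.006,0.001,0]])

```text
t: 12.98
eef_pos: [0.4723, -0.1468, 0.0885]
ee_rot: [0.996, -0.086, 0.0, -0.003]
force: [0.6, 0.8, -1.2]
gripper_width: 0.162
```

move_arm(deltas=[[0.0,0.0002,0.001,0.0,0],[0.0,0.0004,0.002,0.0,0],[0.0,0.0004,0.002,0.0,0]])

```text
t: 13.23
eef_pos: [0.4726, -0.1454, 0.0885]
ee_rot: [0.996, -0.086, 0.0, -0.002]
force: [-1.3, -3.8, -0.9]
gripper_width: 0.167
```

move_arm(deltas=[[0.0,-0.0003,-0.0019,0,0],[0.0,0.0047,-0.0028,0,0],[0.0,0.0147,-0.0045,0,0],[0.0,0.0247,-0.0062,0,0],[0.0,0.0347,-0.0079,0,0],[0.0,0.0397,-0.0088,0,0],[0.0,0.0397,-0.0088,0,0]])

```text
t: 13.82
eef_pos: [0.5135, -0.1545, 0.0884]
ee_rot: [0.996, -0.086, 0.0, -0.002]
force: [0.2, 0.3, -1.5]
gripper_width: 0.165
```

```bash
python3 - <<'E'
from h import *
np.set_printoptions(precision=4,suppress=True)
s=robot.get_state();print(s["joint_pos"],s["eef_pos"],s["force"],s["gripper_width"]*94); x,y=s["ee_rot"][:2];print(np.degrees(2*np.arctan2(y,x)))
d=snap("side","side11");t=snap("top","top11")
crop(d,190,180,310,295,5,"cs11")
E
```

```text
[-0.3611  0.5454  0.7654  1.9625 -0.5111  0.8355  0.5145] [ 0.5135 -0.1545  0.0884] [ 0.171   0.3471 -1.5384] 15.476929221501948
-9.86143551185587
```

View pics/cs11.png

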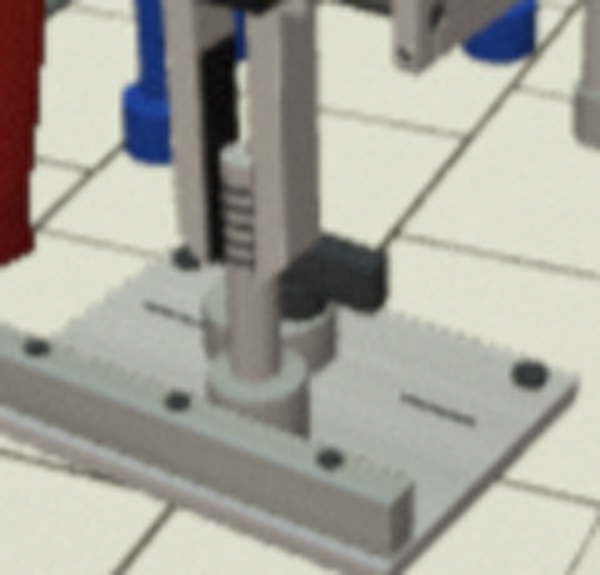

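move_arm(deltas=[[0.0,0.0079,-0.0014,0,0],[0.0,0.0158,-0.0027,0,0],[0.0,0.0236,-0.0041,0,0],[0.0,0.0315,-0.0054,0,0]])

```text
t: 14.25
eef_pos: [0.5446, -0.1599, 0.0883]
ee_rot: [0.996, -0.086, -0.0, -0.002]
force: [0.1, -0.6, -2.6]
gripper_width: 0.165
```

move_arm(deltas=[[0.0,0.01,-0.0017,0,0],[0.0,0.02,-0.0034,0,0],[0.0,0.03,-0.0055,0,0],[0.0,0.0375,-0.0075,0,0],[0.0,0.0375,-0.0075,0,0],[0.0,0.0375,-0.0075,-0.001,0],[0.0,0.0375,-0.0075,-0.0015,0],[0.0,0.0375,-0.0075,-0.0015,0]])

```text
t: 14.92
eef_pos: [0.5824, -0.1677, 0.0876]
ee_rot: [0.996, -0.086, 0.001, -0.002]
force: [0.4, -0.3, 7.2]
gripper_width: 0.163
```

```bash
python3 - <<'E'
from h import *
np.set_printoptions(precision=4,suppress=True)
s=robot.get_state();print(s["joint_pos"],s["eef_pos"],s["force"],s["gripper_width"]*94); x,y=s["ee_rot"][:2];print(np.degrees(2*np.arctan2(y,x)))
d=snap("side","side12");t=snap("top","top12")
crop(d,170,150,310,295,5,"cs12")
E
```

```text
[-0.3004  0.6525  0.733   1.7866 -0.544   0.9148  0.5009] [ 0.5824 -0.1677  0.0876] [ 0.3635 -0.3334  7.1595] 15.332937786166577
-9.910259223013092
```

View pics/cs12.png

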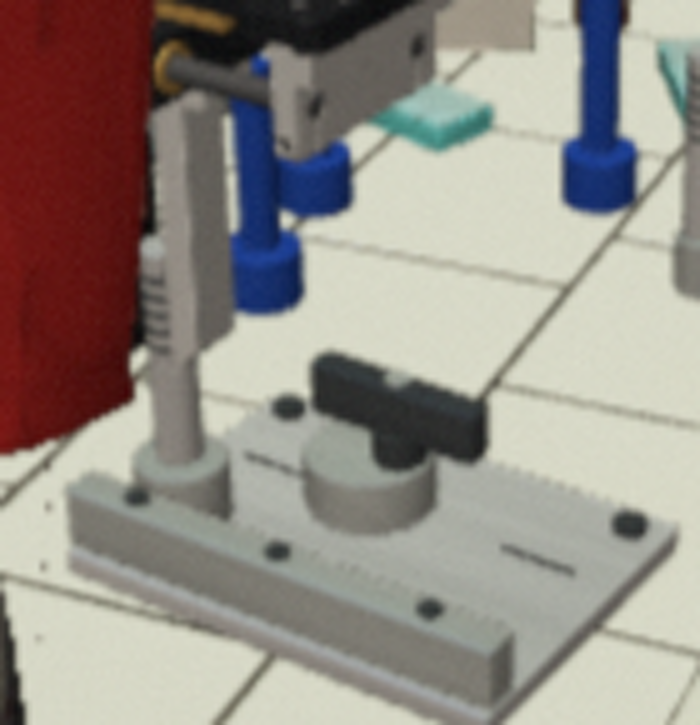

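move_arm(deltas=[[0.02,0,0,0.0005,0],[0.025,0,0,0.0005,0],[0.035,0,0,0.0005,0],[0.045,0,0,0.0005,0],[0.045,0,0,0.0005,0],[0.045,0,0,0.0005,0],[0.045,0,0,0.01,0],[0.045,0,0,0.03,0],[0.045,0,0,0.05,0],[0.045,0,0,0.06,0]])

```text
t: 15.85
eef_pos: [0.583, -0.1682, 0.1502]
ee_rot: [0.996, -0.086, 0.002, -0.002]
force: [1.0, 0.6, 0.3]
gripper_width: 0.478
```

```bash
python3 - <<'E'
from h import *
np.set_printoptions(precision=4,suppress=True)
s=robot.get_state();print(s["joint_pos"],s["eef_pos"],s["force"],s["gripper_width"]*94)
d=snap("side","side13")
crop(d,170,130,310,295,4,"cs13")
E
```

```text
[-0.3424  0.5757  0.7911  1.7475 -0.4777  1.0178  0.4525] [ 0.583  -0.1682  0.1502] [0.9621 0.5997 0.3018] 44.96344345586204
```

View pics/cs13.png

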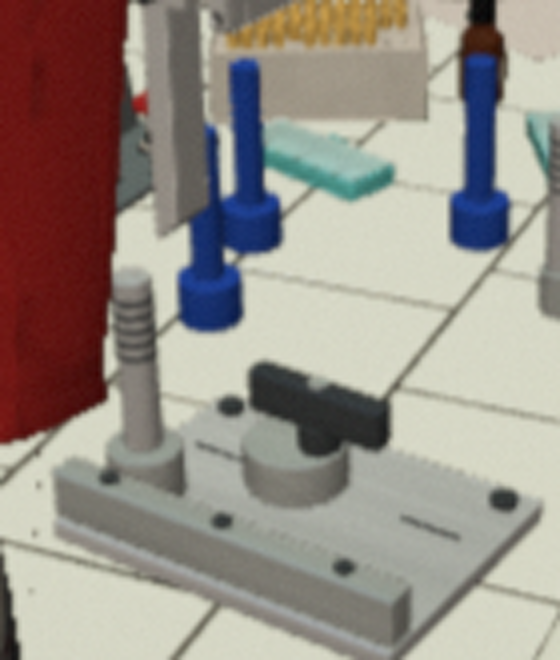

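move_arm(deltas=[[0.045,0,0,0.02,0],[0.045,0,0,0.04,0],[0.045,-0.01,-0.03,0.05,0],[0.045,-0.02,-0.06,0.05,0],[0.045,-0.03,-0.09,0.05,0],[0.045,-0.04,-0.12,0.05,0],[0.045,-0.05,-0.15,0.05,0],[0.045,-0.06,-0.17,0.05,0],[0.045,-0.06,-0.17,0.05,0],[0.045,-0.06,-0.17,0.05,0]])

```text
t: 16.73
eef_pos: [0.5227, -0.3393, 0.2008]
ee_rot: [0.996, -0.088, 0.002, -0.002]
force: [0.6, 0.9, -0.2]
gripper_width: 0.479
```

```bash
python3 - <<'E'
from h import *
np.set_printoptions(precision=4,suppress=True)
s=robot.get_state();print(s["eef_pos"],s["force"])
d=snap("side","side14");t=snap("top","top14")
crop(d,170,130,330,295,3,"cs14");crop(t,130,120,330,270,3,"ct14")
a=cv2.imread("pics/cs14.png");cv2.imwrite("pics/c14.png",a)
c=lambda p,f,x0,y0:[(p[0]+.5)/f-.5+x0,(p[1]+.5)/f-.5+y0]
E
```

```text
[ 0.5227 -0.3393  0.2008] [ 0.5551  0.9392 -0.178 ]
```

View pics/ct14.png

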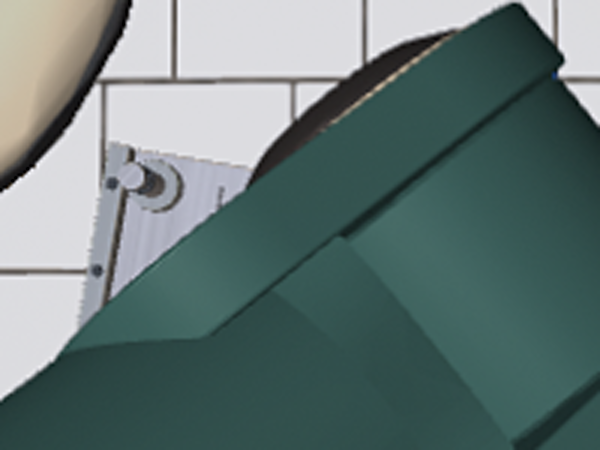

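View pics/c14.png

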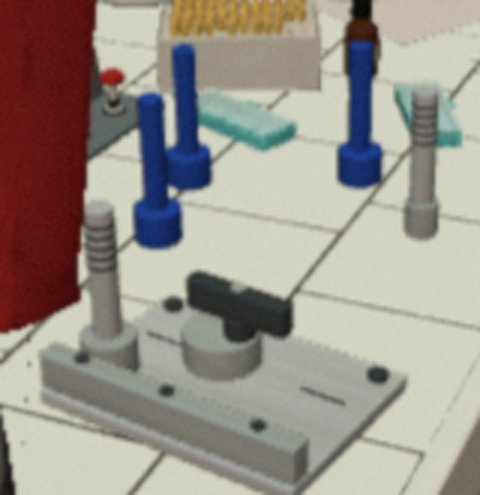

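```bash
python3 - <<'E'
from h import *
t=load("pics/top14.npz")
c=lambda p,f,x0,y0:[(p[0]+.5)/f-.5+x0,(p[1]+.5)/f-.5+y0]
a=np.radians(-9.8);X=np.array([np.cos(a),np.sin(a)]);Y=np.array([-X[1],X[0]])
for p,z in [((157,186),.034),((131,176),.11)]:
    w=onz(t,c(p,3,130,120),z)[0,:2]-[.5197,-.1983]; print(w@X,w@Y-.014)
order.hand_in()
E
```

```text
0.05792623574882665 0.023214664802826614
0.05810965984087558 0.02571973853664211
the job is handed in; nothing more can be done
```

I turned the eccentric to the scribed line, moved the larger gauge through the gap, and left it standing past the eccentric. The job was handed in at about 17 s.

**What I did**
- **Eccentric:** I turned it by its bar from about 0.16 to about 1.57 rad. The first grip closed about 15.5 mm wide, apparently on the hub under the bar. I opened, raised the gripper 6 mm and gripped the bar itself at 11.7 mm.
- **Gauge:** I picked up the larger grey gauge by its stem and set it down by the fence at the end nearer the robot. I found the fence by light touch, slid the gauge about 1 mm above the plate through the gap with no contact felt, then lowered and released it.

**Last checks**
- **Bar:** it measured −9.4° in the top view against −9.8° for the guide. That was before the slide. After it I saw the bar only in the side view, where it still lay along the line.
- **Larger gauge:** it stands upright at about x = 58 mm and y = 23 to 26 mm in the guide frame, inside the limits. The tool was well clear of it.
- **Smaller gauge:** it looked unmoved in the side view. I did not measure it again, because the arm hid it from above.
- **Disagreements:**
  - The two cameras differed from the robot by 2 to 4 mm. I used the turning centre felt at the bar as the reference.
  - Fence contact came about 2 mm off the nominal position, so I centred the gauge in the gap from that contact.

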